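# Lock the lidded pan in the clamp station

### The job

Slide the lidded steel pan along its rails until it sits fully home against the back stop of the clamp station, then push the clamp's ball-ended handle over past its centre so that it snaps shut with its foot on the lid, and let go. Do it by feel: push gently, ease off as soon as the pan meets the stop and the handle snaps, never lean on them, and leave everything else on the table as it stands.

Things in the scene. Friction and masses are not known exactly. Their poses are not given: they have to be found in the camera images.
- station: Clamp station fixed to the table. Origin at table height, below the pan's centre when the pan is fully home; +x is the way the pan slides in. 6 mm base plate (x -175 to +135 mm, 136 mm wide), two rails (inner faces y = +-53 mm, x -145 to +85, tops 32 mm above the table).
- stop (a point): Top middle of the back stop's face, which the pan's +x end meets: station x +70 mm, 46 mm above the table; the stop is 100 mm wide. Behind it two upright cheeks (x 78 to 112, y within +-24 mm, up to 91 mm) carry the clamp.
- pan: Closed steel pan with lid, loose, 140 (its x) x 100 x 48 mm, about 0.6 kg; low wire handle across the lid, up to 70 mm high, 30 mm from the centre towards -x. Origin: centre of its underside. It stands on the base plate between the rails (3 mm free each side), x along the station's x, 50 to 100 mm short of home; pushed on its -x end it slides (under 7 N) to the stop.
- pivot (a point): Clamp's pivot, fixed: station x +95 mm, 95 mm above the table; the clamp turns about the station's y here. Handle: 12 mm bar with a 28 mm black ball, ball centre 120 mm from the pivot. Open, it leans about 0.6 rad from upright to the station's +x; shut, about 0.3 rad to -x, over the pan. An unmeasured adjuster shifts this whole swing by up to 0.18 rad either way (22 mm at the ball).
- clamp (a joint): Clamp angle, rad: 0 open, 0.90 shut (hard stop). Push the ball from behind towards the station's -x. A spring resists with up to about 15 N at the ball; only in the last 8 mm or so of ball travel does it pass centre: the resistance vanishes and it snaps shut, its sprung rubber foot lightly on the lid. Let go earlier, it swings open again.
- shaker: Bystander: glass jar with steel cap, 42 mm across, 85 mm high, beside the station's rail on its +y side. Origin under its centre.
- spoon: Bystander: steel spoon lying on the table along the station's -y side, about 12 cm from the centre line.
- bowl: Bystander: steel bowl, 140 mm across, 65 mm high. Origin under its centre.
- oil: Bystander: amber bottle, 64 mm across, 170 mm high. Origin under its centre.
- spare_pan: Bystander: empty open pan without a lid, 140 x 100 x 48 mm. Origin under its centre.
- spatula: Bystander: spatula lying on the table.
- mug: Bystander: white mug, 80 mm across, 95 mm high. Origin under its centre.
Mind the look-alikes: they are no part of the job. Leave any purple look-alike of the pan alone.

How it is judged (in metres and radians):
On the way, in this order (a step that is already met when the one before it is completed fails the run):
1. the pan is fully home against the stop, the clamp still open (x of pan in the frame of station between -0.004 and 0.004 m and angle between the x axis of pan and the x axis of station, either way round below 0.05 rad and angle between pan's own z axis and vertical below 0.05 rad and value of joint clamp below 0.3 rad), for 0.2 s.
2. the clamp has snapped shut with the pan home (x of pan in the frame of station between -0.004 and 0.004 m and angle between the x axis of pan and the x axis of station, either way round below 0.05 rad and angle between pan's own z axis and vertical below 0.05 rad and value of joint clamp above 0.87 rad), for 0.2 s.
At the end, for the whole second after the job is handed in: The pan is at rest, level, within 4 mm of fully home against the stop and square to the station within 0.05 rad, and the clamp is shut (angle above 0.87 rad) (all of step 2 and linear speed of pan below 0.01 m/s); the robot touches nothing.
It fails at once if the robot presses on the pan with more than 30 N (contact force between any of the fingers, the arm and pan above 30 N).
It fails at once if the robot presses on the clamp station or its clamp with more than 25 N (contact force between any of the fingers, the arm and station above 25 N).
It fails at once if the robot leans on the shut clamp with more than 15 N (value of joint clamp above 0.87 rad and contact force between the fingers and station above 15 N).
It fails at once if another thing on the table is moved by more than 20 mm (distance of any of shaker, spoon, bowl, oil, spare_pan, spatula, mug from where it was at the start of the episode above 0.02 m).
It also fails if it takes over 72 s, if anything falls off the work surface, if the arm or the gripper's body presses on something with over 40 N, if the wrist force passes 120 N, or if a joint passes its speed limit or range.

### The arm

A 6-joint arm with a two-finger parallel gripper is mounted at the origin on the work surface. World frame = base frame: x ahead of the robot, y to its left, z up, the work surface at z = 0. Lengths are in mm, angles in degrees, forces in N, time in s.
With the tool pointing down it reaches from about 375 to 900 mm from the base axis. Payload 3.1 kg.
Tool frame: the origin (TCP) lies midway between the tips of the shut fingers; the grasp point (between the pads) lies manip.pinch_z behind it (manip.pinch_z is the distance from the TCP to the grasp point, in mm); z points along the fingers, y is the line along which they close (so a half turn about z gives the same grasp; the last joint's range is limited). The gripper opens to 85 mm and grips with 20 to 120 N. Pads are 22 mm wide; open, the fingers measure 114 mm over their backs; the gripper's body (76 mm by 85 mm) begins 54 mm behind the grasp point. The pads swing forward as they close: fully open they stand 13 mm farther back than shut.
Start: joints at [65.117, 30.224, 82.088, -0, 67.689, -10.227], TCP at [158.097, 604.65, 231.31] pointing down, gripper open.
Joint ranges: [-176.69, 176.69], [-43.24, 126.21], [12.49, 139.97], [-82, 262], [0, 151.66], [-163.58, 163.58]. Speed limits (degrees/s): [159.86, 159.86, 180, 180, 180, 180].

### API

Orientations are given as a 3x3 rotation matrix whose columns are the frame's x, y, z axes.
In Python, from cell import readout, viewer, manip gives the robot as it stands.
- The arm moves only by the shell command python3 -m creep 'ROWS' [OPENING] [FORCE]. ROWS is text: rows parted by semicolons, each of 6 numbers parted by spaces: the shift along the tool's x, y, z in mm, then the turn, a rotation vector about the tool's x, y, z in degrees. A call has 1 to 5 rows; each row is the pose to reach, as a shift and turn from the pose commanded when the call began, along the tool's axes at that moment; what a row does not reach only later rows make up. A row lasts 1/8 s, in which the tool goes at most 62.5 mm and 10.7 degrees, less where a joint would pass 70% of its speed; a pose out of reach is approached as far as the arm can. A call with a gripper value outside its range is refused whole. OPENING is the closure, from -1 (fully open) to 1 (shut), set as the call begins (- or left out, the last holds). The fingers move at their own pace and stop on an object; FORCE is the grip in N (left out, the last holds). Time passes only in rows, so rows that repeat a pose let the fingers close. It gives the time, the measured TCP pose, the force, the opening and the grip force at its end, in the units of the state.
- readout.observe(): the state, without advancing time (a new reading comes with each control period).
- viewer.capture(name): name is "scene" or "top" or "wrist"; returns a dict with "image" (480x640x3 uint8, red, green, blue), "range_z" (480x640 float32, mm along the optical axis (not along the pixel's ray), 0 where there is no reading), "fx", "fy", "cx", "cy" (pixels), "rvec" (rotation vector, rad) and "tvec" (3), from world to camera coordinates, as OpenCV has them; the wrist camera has in their place "tool_from_camera" (4x4, takes a point from camera to tool coordinates, whose origin is the TCP and whose axes are the flange's). Camera axes: x right, y down, z forward; pixel columns grow to the right and rows downward; lengths in mm; the calibration is good to about 2 mm. A picture is of the moment at which its call begins: read the wrist's pose just before it.
- manip.hand_in(): hands the job in; it is judged then, once.
The state is a dict: "clock": time; "qpos": joint angles; "qd": joint speeds; "joint_torque": joint torques, N m; "eef_pos": TCP position; "orientation": TCP orientation; "contact_force": force on the tool from outside, world axes, zero at the start; "ft_torque": the same for the moment, N m; "finger_gap": opening from 0.0 (shut) to 1.0 (fully open); "finger_force": force on a finger pad.
Only numpy, scipy, OpenCV 4.12 (cv2) and the standard library are available. Lean on these libraries where they do the work, as an engineer would, in place of code of your own. Each camera call takes 0.05 s, during which the arm holds its last target. There are 200 camera calls.

## Working session

There is one attempt and no reset: what is moved stays moved. The work goes in short steps, Python scripts to look and compute and a shell command to move; the robot and the scene stay as the last step left them, time stands still between calls to the robot, and variables do not carry over. Pictures are saved under pics/ and viewed, at most 10 in all, crops included, and the job is handed in when it is done.

```bash
mkdir -p pics; ls
python3 - <<'E'
from cell import readout, viewer, manip
import cv2,numpy as np
s=readout.observe(); print({k:np.round(v,3).tolist() for k,v in s.items()}, manip.pinch_z)
for n in("scene","top"):
    c=viewer.capture(n); np.savez(f"pics/{n}0.npz",**c); cv2.imwrite(f"pics/{n}0.png",c["image"][:,:,::-1])
    print(n,c["fx"],c["cx"],c["cy"],c["rvec"],c["tvec"])
E
```

```text
pics
{'clock': 0.0, 'qpos': [65.114, 30.277, 82.159, -0.0, 67.688, -10.229], 'qd': [0.079, 0.128, -0.04, -0.083, 0.047, 0.01], 'joint_torque': [0.001, -44.235, -17.803, -0.0, 0.009, 0.0], 'eef_pos': [157.817, 603.99, 230.334], 'orientation': [[-0.967, 0.253, -0.001], [0.253, 0.967, -0.002], [0.0, -0.002, -1.0]], 'contact_force': [0.703, -0.391, -0.313], 'ft_torque': [-0.058, 0.065, 0.004], 'finger_force': 0.0, 'finger_gap': 1.002} 18.700000000000003
scene 477.16374137237233 323.1702611730769 234.13178260296874 [ 1.27593531  2.18197505 -0.98144232] [ 291.87559942 -267.65229626 1837.80241876]
top 439.86634492989464 317.9133426769599 248.42555800980392 [ 2.20498586 -2.17521562  0.09121468] [ -19.51380501  628.43267857 1165.10056243]
```

View pics/scene0.png

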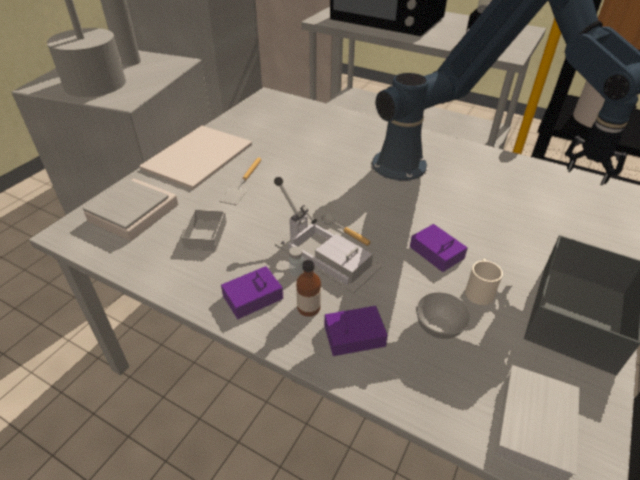

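View pics/top0.png

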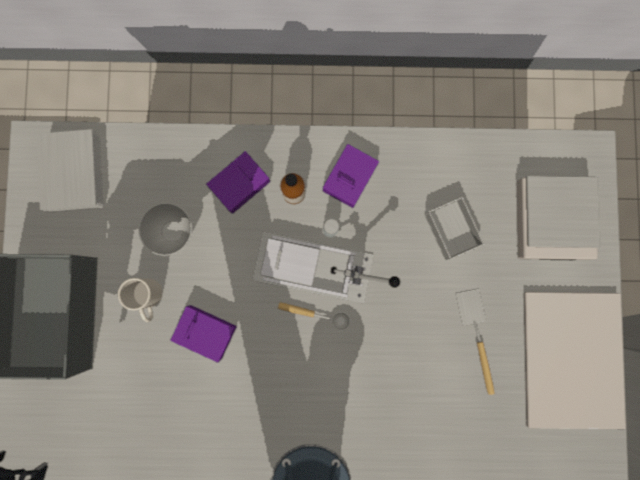

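The top view shows the station at about (315,268), with +x pointing right and slightly down. The steel pan is at (290,262), the ball at (395,282), the shaker at (333,228) and the spoon at (315,313).

Candidates for the pan: steel lidded pan (290,262); purple look-alikes at (238,182), (351,176) and (203,333); open spare pan at (454,228). I choose the one between the rails, (290,262).

```bash
cat > h.py <<'E'
import numpy as np,cv2
def cloud(c):
    v,u=np.mgrid[:480,:640]; Z=c["range_z"].astype(float)
    P=np.stack([(u-c["cx"])/c["fx"]*Z,(v-c["cy"])/c["fy"]*Z,Z],-1)
    R=cv2.Rodrigues(c["rvec"])[0]
    W=(P-c["tvec"].ravel())@R; W[Z<=0]=np.nan
    return W
def ray(c,u,v,z):
    R=cv2.Rodrigues(c["rvec"])[0]; C=-R.T@c["tvec"].ravel()
    d=R.T@np.array([(u-c["cx"])/c["fx"],(v-c["cy"])/c["fy"],1]); return C+d*(z-C[2])/d[2]
E
python3 - <<'E'
from h import *
c=dict(np.load("pics/top0.npz")); W=cloud(c); z=W[...,2]
roi=np.zeros((480,640),bool); roi[225:310,245:410]=1
print("table z",np.nanmedian(z[330:400,380:440]))
for a,b in((3,12),(27,38),(42,49),(50,60),(62,76),(85,100),(150,230)):
    m=roi&(z>a)&(z<b); n,l,st,ce=cv2.connectedComponentsWithStats(m.astype(np.uint8))
    for i in range(1,n):
        if st[i,4]<15: continue
        p=W[l==i]; r=cv2.minAreaRect(p[:,:2].astype(np.float32))
        print((a,b),st[i].tolist(),np.round(np.median(p,0)),np.round(r[0]),np.round(r[1]),round(r[2],1))
print(ray(c,395,282,195))
cr=c["image"][215:320,240:415,::-1]; cv2.imwrite("pics/crop0.png",cv2.resize(cr,None,fx=4.5,fy=4.5,interpolation=cv2.INTER_CUBIC))
E
```

```text
table z -0.1482827531481768
(3, 12) [253, 232, 117, 71, 1981] [558. -37.   6.] [580.   2.] [320. 147.] 79.8
(3, 12) [352, 251, 22, 24, 282] [ 597. -137.    6.] [ 593. -131.] [59. 58.] 77.9
(27, 38) [272, 236, 84, 20, 257] [637.   2.  32.] [637.   1.] [228.   8.] 79.0
(27, 38) [263, 277, 84, 21, 250] [525.  27.  32.] [525.  23.] [227.   8.] 79.1
(42, 49) [347, 256, 7, 14, 49] [592. -96.  46.] [591. -96.] [10. 35.] 78.6
(42, 49) [343, 277, 6, 16, 54] [534. -84.  46.] [533. -85.] [10. 41.] 80.4
(50, 60) [323, 230, 15, 6, 23] [667. -40.  54.] [669. -42.] [13. 37.] 1.0
(50, 60) [260, 238, 60, 48, 1904] [590.  62.  55.] [590.  64.] [140. 100.] 78.5
(62, 76) [276, 250, 6, 14, 26] [606.  91.  74.] [603.  92.] [ 8. 34.] 79.6
(85, 100) [324, 225, 14, 9, 53] [677. -43.  86.] [674. -42.] [21. 34.] 0.9
(85, 100) [349, 278, 6, 7, 19] [540. -97.  93.] [541. -95.] [16. 12.] 12.9
(150, 230) [374, 276, 26, 12, 177] [ 545. -178.  193.] [ 542. -172.] [25. 53.] 0.8
[ 541.28226381 -187.40510725  195.        ]
```

View pics/crop0.png

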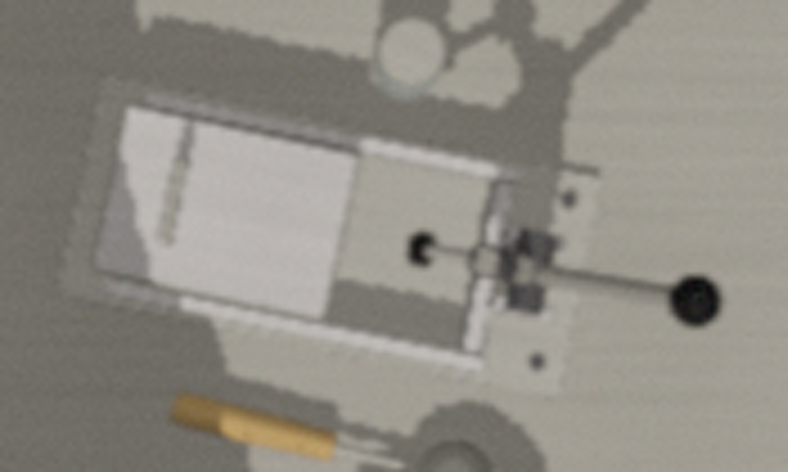

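The crop confirms it: the steel lidded pan with a low wire handle (175,180) lies between the rails. The clamp pivot is at (520,265), the ball at (695,300) and the foot at (420,248). In world coordinates the station origin is ≈(575,-17.5), its x axis ≈(-0.191,-0.982), and the pan is at station x≈-83. The first move is to a point above and behind the pan.

```bash
python3 -m creep '-46 -25 0 0 0 0;-92 -50 0 0 0 0;-137 -76 0 0 0 0;-183 -101 0 0 0 0;-229 -126 0 0 0 0' 1 && python3 -m creep '-46 -25 0 0 0 0;-92 -50 0 0 0 0;-137 -76 0 0 0 0;-183 -101 0 0 0 0;-229 -126 0 0 0 0' && python3 -m creep '-30 -17 0 0 0 0;-60 -34 0 0 0 -1.7;-91 -51 0 0 0 -3.7;-91 -51 0 0 0 -3.7;-91 -51 0 0 0 -3.7'
```

```text
clock: 0.72
eef_pos: [348.6, 423.4, 231.0]
orientation: [[-0.968, 0.253, -0.0], [0.253, 0.968, -0.0], [0.0, -0.0, -1.0]]
contact_force: [0.3, 0.8, 0.7]
finger_gap: -0.004
finger_force: 0.0
clock: 1.35
eef_pos: [538.2, 243.6, 230.9]
orientation: [[-0.967, 0.253, -0.001], [0.253, 0.967, -0.0], [0.001, -0.0, -1.0]]
contact_force: [0.9, -0.0, 0.1]
finger_gap: 0.005
finger_force: 0.0
clock: 1.98
eef_pos: [611.6, 172.8, 230.7]
orientation: [[-0.982, 0.191, -0.002], [0.191, 0.982, 0.0], [0.002, -0.0, -1.0]]
contact_force: [-0.1, 0.2, -0.1]
finger_gap: -0.0
finger_force: 0.0
```

```bash
python3 -m creep '0 0 50 0 0 0;0 0 100 0 0 0;0 0 150 0 0 0;0 0 190 0 0 0;0 0 202 0 0 0' && python3 -m creep '0 -4 0 0 0 0;0 -8 0 0 0 0;0 -12 0 0 0 0;0 -15 0 0 0 0;0 -15 0 0 0 0' && python3 -m creep '0 -2 0 0 0 0;0 -4 0 0 0 0;0 -6 0 0 0 0;0 -8 0 0 0 0;0 -10 0 0 0 0'&& python3 -m creep '0 -2 0 0 0 0;0 -4 0 0 0 0;0 -6 0 0 0 0;0 -8 0 0 0 0;0 -10 0 0 0 0'
```

```text
clock: 2.6
eef_pos: [609.4, 173.5, 26.7]
orientation: [[-0.982, 0.189, -0.006], [0.189, 0.982, -0.0], [0.006, -0.002, -1.0]]
contact_force: [-0.2, 0.2, 1.2]
finger_gap: 0.003
finger_force: 0.0
clock: 3.22
eef_pos: [610.0, 157.5, 29.9]
orientation: [[-0.982, 0.191, 0.001], [0.191, 0.982, 0.0], [-0.001, 0.0, -1.0]]
contact_force: [-0.9, -0.8, -0.2]
finger_gap: -0.001
finger_force: 0.0
clock: 3.85
eef_pos: [607.8, 147.9, 29.2]
orientation: [[-0.982, 0.19, -0.0], [0.19, 0.982, -0.0], [0.0, -0.0, -1.0]]
contact_force: [-0.3, -0.5, -0.4]
finger_gap: 0.002
finger_force: 0.0
clock: 4.47
eef_pos: [606.0, 138.4, 29.3]
orientation: [[-0.982, 0.19, 0.0], [0.19, 0.982, 0.0], [-0.0, 0.0, -1.0]]
contact_force: [-0.5, 2.8, -0.7]
finger_gap: 0.003
finger_force: 1.4
```

Contact at ~3 N. Now push about 70 mm gently, then creep.

```bash
for i in 1; do python3 -m creep '0 -3 0 0 0 0;0 -6 0 0 0 0;0 -9 0 0 0 0;0 -12 0 0 0 0;0 -15 0 0 0 0' && python3 -m creep '0 -3 0 0 0 0;0 -6 0 0 0 0;0 -9 0 0 0 0;0 -12 0 0 0 0;0 -15 0 0 0 0' && python3 -m creep '0 -3 0 0 0 0;0 -6 0 0 0 0;0 -9 0 0 0 0;0 -12 0 0 0 0;0 -15 0 0 0 0' && python3 -m creep '0 -3 0 0 0 0;0 -6 0 0 0 0;0 -9 0 0 0 0;0 -12 0 0 0 0;0 -15 0 0 0 0' && python3 -m creep '0 -2 0 0 0 0;0 -4 0 0 0 0;0 -6 0 0 0 0;0 -8 0 0 0 0;0 -10 0 0 0 0'; done | grep -E 'clock|eef|contact'
```

```text
clock: 5.1
eef_pos: [603.0, 123.2, 29.3]
contact_force: [-0.1, 4.1, -0.5]
clock: 5.72
eef_pos: [600.2, 108.6, 29.3]
contact_force: [0.4, 2.2, -0.4]
clock: 6.35
eef_pos: [597.3, 93.9, 29.3]
contact_force: [-0.2, 2.5, -1.2]
clock: 6.98
eef_pos: [594.5, 79.1, 29.3]
contact_force: [0.6, 3.1, -0.7]
clock: 7.6
eef_pos: [592.6, 69.4, 29.3]
contact_force: [0.3, 2.4, -1.1]
```

```bash
(python3 -m creep '0 -1 0 0 0 0;0 -2 0 0 0 0;0 -3 0 0 0 0;0 -4 0 0 0 0;0 -5 0 0 0 0' && python3 -m creep '0 -.5 0 0 0 0;0 -1 0 0 0 0;0 -1.5 0 0 0 0;0 -2 0 0 0 0;0 -2 0 0 0 0' && python3 -m creep '0 -.5 0 0 0 0;0 -1 0 0 0 0;0 -1.5 0 0 0 0;0 -1.5 0 0 0 0' ) | grep -E 'clock|eef|contact'
```

```text
clock: 8.22
eef_pos: [591.6, 64.6, 29.3]
contact_force: [1.1, 3.8, -0.6]
clock: 8.85
eef_pos: [592.0, 63.6, 29.4]
contact_force: [2.2, 6.9, -1.3]
clock: 9.35
eef_pos: [592.0, 63.5, 29.4]
contact_force: [3.2, 11.2, -1.5]
```

The pan stopped after about 76 mm of travel, against my ~83 mm estimate. I'll ease off and check with the camera.

```bash
python3 -m creep '0 6 0 0 0 0;0 12 0 0 0 0;0 30 0 0 0 0;0 30 -40 0 0 0;0 30 -90 0 0 0' >/dev/null;python3 -m creep '0 50 -60 0 0 0;0 100 -110 0 0 0;0 100 -110 0 0 0' | grep eef
python3 - <<'E'
from h import *
from cell import viewer
c=viewer.capture("top"); W=cloud(c); z=W[...,2]; np.savez("pics/top1.npz",**c)
o=np.array([575.3,-17.5]); x=np.array([-.191,-.982]); y=np.array([.982,-.191])
roi=np.zeros((480,640),bool); roi[225:310,245:410]=1
for a,b in((27,38),(42,49),(50,60),(62,76)):
    m=roi&(z>a)&(z<b); n,l,st,ce=cv2.connectedComponentsWithStats(m.astype(np.uint8))
    for i in range(1,n):
        if st[i,4]<15: continue
        p=W[l==i][:,:2]-o; q=np.c_[p@x,p@y]; r=cv2.minAreaRect(q.astype(np.float32))
        print((a,b),st[i,4],np.round(r[0],1),np.round(r[1],1),round(r[2],1),np.round(np.percentile(q,[1,99],axis=0),1).tolist())
cr=c["image"][225:310,250:400,::-1]; cv2.imwrite("pics/crop1.png",cv2.resize(cr,None,fx=5,fy=5,interpolation=cv2.INTER_CUBIC))
E
```

```text
eef_pos: [617.3, 192.1, 233.4]
(27, 38) 253 [-30.   56.6] [227.8   8.3] 0.1 [[-142.2, 52.4], [81.6, 60.5]]
(27, 38) 255 [-30.8 -57.3] [226.3   8. ] 0.0 [[-142.1, -61.3], [80.8, -53.4]]
(42, 49) 46 [74.7 30.5] [ 9.4 36.1] 1.5 [[69.9, 12.6], [79.2, 48.4]]
(42, 49) 50 [ 74.3 -28.6] [42.   9.6] 89.1 [[69.8, -49.3], [79.1, -8.0]]
(50, 60) 22 [ 8.5 95.5] [34.7 10.9] 20.5 [[-9.0, 89.4], [23.4, 106.2]]
(50, 60) 1813 [0.1 0.6] [ 99.9 141.5] 89.9 [[-69.1, -48.3], [67.3, 49.4]]
(62, 76) 22 [-30.9  -0.1] [23.1  7.5] 87.8 [[-34.6, -11.5], [-27.2, 11.3]]
```

View pics/crop1.png

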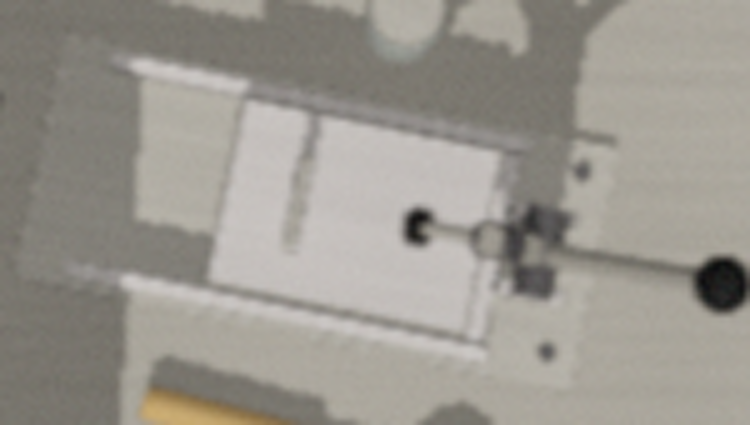

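The crop shows the pan home: its +x end at (490,240) meets the stop, it is square, and it measures x≈0.1 mm. The ball is at (722,283). Now over the top to a point behind the ball.

```bash
(python3 -m creep '0 0 -35 0 0 0;0 -45 -35 0 0 0;0 -95 -35 0 0 0;0 -145 -35 0 0 0;1 -195 -35 0 0 0' && python3 -m creep '0 -50 0 0 0 0;0 -100 0 0 0 0;0 -150 0 0 0 0;0 -200 0 0 0 0;1 -250 0 0 0 0' && python3 -m creep '0 -14 0 0 0 0;0 -14 30 0 0 0;0 -14 70 0 0 0;0 -14 93 0 0 0;0 -14 93 0 0 0') | grep -E 'clock|eef|contact|orien'
python3 - <<'E'
from h import *
from cell import viewer,readout
p=np.array(readout.observe()["eef_pos"]);o=np.array([575.3,-17.5]); x=np.array([-.191,-.982]); y=np.array([.982,-.191])
print("tcp st",(p[:2]-o)@x,(p[:2]-o)@y,p[2])
for n in("top","scene"):
    c=viewer.capture(n); np.savez(f"pics/{n}2.npz",**c)
    W=cloud(c); q=W[...,:2]-o; sx,sy,z=q@x,q@y,W[...,2]
    m=(np.abs(sy)<22)&(sx>145)&(sx<196)&(z>165)&(z<215)&(c["image"].max(2)<70)
    v,u=np.nonzero(m); print(n,m.sum(),u.mean() if len(u) else 0,v.mean() if len(u) else 0,np.nanmedian(sx[m]),np.nanmedian(sy[m]),np.nanmedian(z[m]), z[m].max() if m.any() else 0)
E
```

```text
clock: 11.02
eef_pos: [576.6, -3.8, 263.5]
orientation: [[-0.982, 0.19, -0.002], [0.19, 0.982, -0.0], [0.001, -0.001, -1.0]]
contact_force: [1.2, 0.4, 0.6]
clock: 11.65
eef_pos: [528.1, -249.0, 263.5]
orientation: [[-0.982, 0.19, -0.001], [0.19, 0.982, 0.001], [0.002, 0.0, -1.0]]
contact_force: [0.8, -0.2, -0.5]
clock: 12.28
eef_pos: [525.0, -259.5, 169.0]
orientation: [[-0.982, 0.189, -0.005], [0.189, 0.982, 0.004], [0.006, 0.003, -1.0]]
contact_force: [-0.0, -0.8, 0.6]
tcp st 247.1980162235613 -3.159967523361698 168.9671064994211
top 82 393.9634146341463 281.4268292682927 170.19494352184097 -0.21038390991300115 198.0332375568573 203.23379005376023
scene 37 278.0 181.0 165.39776831987257 9.938566274404426 193.86447869869738 199.43240487157004
```

```bash
(python3 -m creep '-2 -8 -1 0 0 0;-2 -16 -2 0 0 0;-2 -24 -2 0 0 0;-2 -32 -2 0 0 0;-2 -36 -2 0 0 0' && python3 -m creep '0 -2 0 0 0 0;0 -4 0 0 0 0;0 -6 0 0 0 0;0 -8 0 0 0 0;0 -8 0 0 0 0'&& python3 -m creep '0 -1 0 0 0 0;0 -2 0 0 0 0;0 -3 0 0 0 0;0 -4 0 0 0 0;0 -4 0 0 0 0' ) | grep -E 'clock|eef|contact'
```

```text
clock: 13.0
eef_pos: [521.4, -298.0, 173.4]
contact_force: [0.1, 0.7, 0.4]
clock: 13.62
eef_pos: [520.1, -305.1, 173.3]
contact_force: [-0.2, 0.3, 0.4]
clock: 14.25
eef_pos: [519.3, -309.1, 173.3]
contact_force: [-0.2, -0.9, -0.2]
```

I moved the wrong way: station -x is tool +y. Nothing was touched, so I'll come back.

```bash
(python3 -m creep '0 20 0 0 0 0;0 40 0 0 0 0;0 60 0 0 0 0;0 76 0 0 0 0;0 84 0 0 0 0' && python3 -m creep '0 2 0 0 0 0;0 4 0 0 0 0;0 6 0 0 0 0;0 8 0 0 0 0;0 8 0 0 0 0'&& python3 -m creep '0 1 0 0 0 0;0 2 0 0 0 0;0 3 0 0 0 0;0 4 0 0 0 0;0 4 0 0 0 0' ) | grep -E 'clock|eef|contact'
```

```text
clock: 14.88
eef_pos: [535.6, -224.9, 173.4]
contact_force: [-1.1, -0.9, -1.0]
clock: 15.5
eef_pos: [536.8, -218.7, 173.3]
contact_force: [0.1, 0.2, 0.6]
clock: 16.12
eef_pos: [537.6, -214.6, 173.3]
contact_force: [-0.2, 0.0, -0.1]
```

```bash
(python3 -m creep '0 1 0 0 0 0;0 2 0 0 0 0;0 3 -1 0 0 0;0 4 -2 0 0 0;0 5 -2 0 0 0' && python3 -m creep '0 1 -1 0 0 0;0 2 -1 0 0 0;0 3 -2 0 0 0;0 4 -3 0 0 0;0 5 -3 0 0 0'&& python3 -m creep '0 1 -1 0 0 0;0 2 -1 0 0 0;0 3 -2 0 0 0;0 4 -3 0 0 0;0 5 -4 0 0 0' ) | grep -E 'clock|eef|contact'
```

```text
clock: 16.75
eef_pos: [538.4, -211.9, 175.4]
contact_force: [-2.6, -7.5, -0.3]
clock: 17.38
eef_pos: [539.3, -208.0, 179.0]
contact_force: [-3.5, -8.5, 2.0]
clock: 18.0
eef_pos: [540.2, -203.2, 183.0]
contact_force: [-3.6, -7.9, 1.3]
```

```bash
(python3 -m creep '0 2 -1 0 0 0;0 4 -2 0 0 0;0 6 -3 0 0 0;0 8 -4 0 0 0;0 10 -5 0 0 0' && python3 -m creep '0 2 -1 0 0 0;0 4 -2 0 0 0;0 6 -3 0 0 0;0 8 -4 0 0 0;0 10 -5 0 0 0' && python3 -m creep '0 2 -1 0 0 0;0 4 -2 0 0 0;0 6 -3 0 0 0;0 8 -3 0 0 0;0 10 -4 0 0 0'  && python3 -m creep '0 2 -1 0 0 0;0 4 -1 0 0 0;0 6 -2 0 0 0;0 8 -2 0 0 0;0 10 -3 0 0 0') | grep -E 'clock|eef|contact'
```

```text
clock: 18.62
eef_pos: [542.3, -194.7, 189.1]
contact_force: [-5.8, -11.7, 7.6]
clock: 19.25
eef_pos: [544.3, -185.4, 194.7]
contact_force: [-5.9, -11.2, 8.6]
clock: 19.88
eef_pos: [546.3, -175.8, 199.4]
contact_force: [-7.0, -12.2, 12.2]
clock: 20.5
eef_pos: [548.5, -165.8, 202.9]
contact_force: [-6.6, -10.1, 9.5]
```

```bash
(python3 -m creep '0 2 -1 0 0 0;0 4 -2 0 0 0;0 6 -2 0 0 0;0 8 -3 0 0 0;0 10 -4 0 0 0' && python3 -m creep '0 2 0 0 0 0;0 4 -1 0 0 0;0 6 -1 0 0 0;0 8 -2 0 0 0;0 10 -2 0 0 0') | grep -E 'clock|eef|contact'
```

```text
clock: 21.12
eef_pos: [550.7, -154.2, 205.3]
contact_force: [-2.4, -7.5, 3.4]
clock: 21.75
eef_pos: [552.8, -143.6, 206.6]
contact_force: [-1.6, -6.0, 4.4]
```

```bash
(python3 -m creep '0 1.5 0 0 0 0;0 3 0 0 0 0;0 4.5 0 0 0 0;0 6 0 0 0 0;0 7.5 0 0 0 0' && python3 -m creep '0 1 0 0 0 0;0 2 0 0 0 0;0 3 0 0 0 0;0 4 0 0 0 0;0 5 0 0 0 0') | grep -E 'clock|eef|contact'
python3 - <<'E'
from h import *
from cell import viewer
c=viewer.capture("scene"); cv2.imwrite("pics/s3.png",cv2.resize(c["image"][130:280,230:430,::-1],None,fx=4,fy=4,interpolation=cv2.INTER_CUBIC))
E
```

```text
clock: 22.38
eef_pos: [554.5, -135.8, 207.2]
contact_force: [-1.4, -5.1, 6.2]
clock: 23.0
eef_pos: [554.5, -128.8, 205.4]
contact_force: [-0.5, -2.9, 2.6]
```

View pics/s3.png

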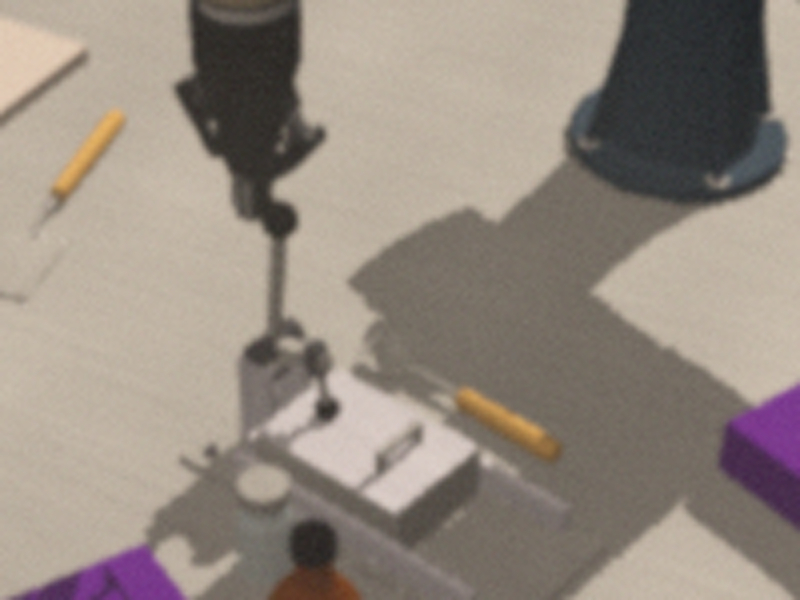

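The finger tip at (245,200) is behind the ball at (280,220), the handle is about upright and the foot at (325,408) is near the lid. I continue slowly.

```bash
(python3 -m creep '0 1 0 0 0 0;0 2 0 0 0 0;0 3 0 0 0 0;0 3 0 0 0 0' && python3 -m creep '0 1 0 0 0 0;0 2 0 0 0 0;0 3 0 0 0 0;0 3 0 0 0 0') | grep -E 'clock|eef|contact'
```

```text
clock: 23.55
eef_pos: [554.4, -125.3, 204.9]
contact_force: [0.4, -1.5, 0.7]
clock: 24.05
eef_pos: [555.0, -122.4, 205.1]
contact_force: [0.4, 0.4, 0.4]
```

The force has vanished, so I check whether it snapped.

Run:
```python
from h import *
from cell import viewer
o=np.array([575.3,-17.5]); x=np.array([-.191,-.982]); y=np.array([.982,-.191])
c=viewer.capture("scene"); W=cloud(c); q=W[...,:2]-o; sx,sy,z=q@x,q@y,W[...,2]
m=(np.abs(sy)<25)&(sx>40)&(sx<100)&(z>197)&(z<235)&(c["image"].max(2)<80)
print(m.sum(),np.nanmedian(sx[m]),np.nanmedian(z[m]))
cv2.imwrite("pics/s4.png",cv2.resize(c["image"][130:280,230:430,::-1],None,fx=4,fy=4,interpolation=cv2.INTER_CUBIC))
```

```text
77 76.5853745355551 221.48311769675547
```

View pics/s4.png

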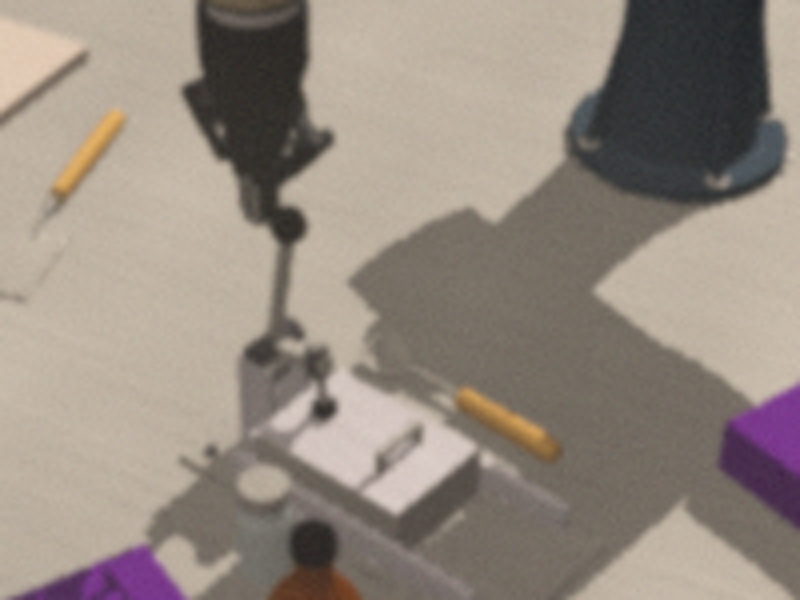

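The ball at (289,222) has drawn ahead of the tip and the foot at (322,408) is on the lid. I feel for the hard stop with small steps.

```bash
(python3 -m creep '0 .5 0 0 0 0;0 1 0 0 0 0;0 1.5 0 0 0 0;0 2 0 0 0 0;0 2 0 0 0 0' && python3 -m creep '0 .5 0 0 0 0;0 1 0 0 0 0;0 1.5 0 0 0 0;0 2 0 0 0 0;0 2 0 0 0 0' ) | grep -E 'clock|eef|contact'
```

```text
clock: 24.72
eef_pos: [555.7, -120.9, 205.3]
contact_force: [-0.3, 0.1, 0.4]
clock: 25.35
eef_pos: [556.1, -118.9, 205.3]
contact_force: [-0.0, 0.5, 0.6]
```

```bash
(python3 -m creep '0 .5 0 0 0 0;0 1 0 0 0 0;0 1.5 0 0 0 0;0 2 0 0 0 0;0 2 0 0 0 0' && python3 -m creep '0 .5 0 0 0 0;0 1 0 0 0 0;0 1.5 0 0 0 0;0 1.5 0 0 0 0' ) | grep -E 'clock|eef|contact'
python3 - <<'E'
from h import *
from cell import viewer
o=np.array([575.3,-17.5]); x=np.array([-.191,-.982]); y=np.array([.982,-.191])
c=viewer.capture("scene"); W=cloud(c); q=W[...,:2]-o; sx,sy,z=q@x,q@y,W[...,2]
m=(np.abs(sy)<25)&(sx>40)&(sx<100)&(z>197)&(z<235)&(c["image"].max(2)<80)
print(m.sum(),np.nanmedian(sx[m]),np.nanmedian(z[m]))
E
```

```text
clock: 25.98
eef_pos: [556.5, -117.0, 205.3]
contact_force: [0.5, -0.7, -0.7]
clock: 26.48
eef_pos: [556.8, -115.5, 205.3]
contact_force: [0.3, 0.4, -0.2]
85 71.56455766865862 220.22616876583933
```

No resistance at all. I back away and check from above.

```bash
(python3 -m creep '0 -10 0 0 0 0;0 -40 0 0 0 0;0 -80 0 0 0 0;0 -120 0 0 0 0;0 -150 0 0 0 0' && python3 -m creep '0 0 -20 0 0 0;0 0 -40 0 0 0;0 0 -40 0 0 0' )| grep -E 'clock|eef|contact'
python3 - <<'E'
from h import *
from cell import viewer
o=np.array([575.3,-17.5]); x=np.array([-.191,-.982]); y=np.array([.982,-.191])
for n in("top","scene"):
    c=viewer.capture(n); W=cloud(c); q=W[...,:2]-o; sx,sy,z=q@x,q@y,W[...,2]
    m=(np.abs(sy)<25)&(sx>30)&(sx<200)&(z>195)&(z<235)&(c["image"].max(2)<80)
    v,u=np.nonzero(m); print(n,m.sum(),np.nanmedian(sx[m]),np.nanmedian(z[m]))
    if n=="top":
        p=ray(c,u.mean(),v.mean(),213)[:2]-o; print("ball",p@x,p@y)
        m=(z>50)&(z<60)&(np.abs(sx)<90)&(np.abs(sy)<70); print("pan",np.round(np.percentile(sx[m],[1,99]),1),np.round(np.percentile(sy[m],[1,99]),1), cv2.minAreaRect(np.c_[sx[m],sy[m]].astype(np.float32)))
    cv2.imwrite(f"pics/{n}5.png",c["image"][:,:,::-1])
t=cv2.imread("pics/top5.png")[215:320,240:440]; s=cv2.imread("pics/scene5.png")[150:270,240:400]
cv2.imwrite("pics/c5.png",np.vstack([cv2.resize(t,(600,300),interpolation=2),cv2.resize(s,(600,300),interpolation=2)]))
E
```

```text
clock: 27.15
eef_pos: [527.7, -265.2, 205.4]
contact_force: [0.2, 0.3, -0.5]
clock: 27.52
eef_pos: [528.9, -264.3, 246.8]
contact_force: [-0.2, -0.9, 0.2]
top 98 70.43612845311 223.17505242910673
ball 71.47244591673572 -0.13501874125479707
pan [-69.   67.8] [-48.3  49.2] ((4.060035705566406, 0.624969482421875), (149.0524444580078, 99.99787139892578), 0.10040678828954697)
scene 50 64.98453676370593 219.26445136493334
```

View pics/c5.png

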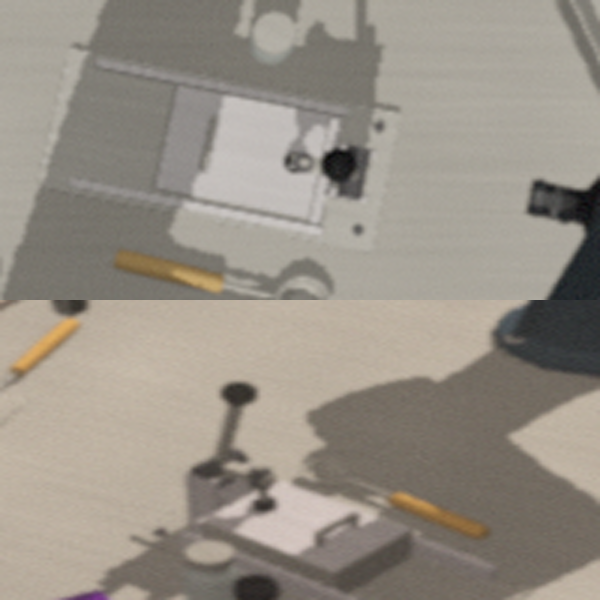

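The handle stays shut with the robot clear. The ball, at (338,163) in the upper panel, is at station x≈71, which matches the expected shut position. The foot at (298,160) is on the lid, the pan is home, and the spoon and shaker stand where they were. I hand in.

```bash
python3 -c "
from cell import manip
print(manip.hand_in())"
```

```text
the job is handed in; nothing more can be done
None
```

I handed the job in with the pan home against the stop, the clamp snapped shut on the lid and the robot clear of everything; the hand-in call gave no verdict.

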